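Switch on the desk power unit with its push-and-turn knob

TASK

Switch on the desk's power unit, the sloped metal box whose knob has a raised straight bar across a round skirt: push the spring knob in, turn it clockwise past its safety stop as far as it goes, then let go so that it springs back out. Leave the round volume dial on another such box and the other things on the desk as they are.

Things in the scene. Friction and masses are not known exactly. Their poses are not given: they have to be found in the camera images.
- power_unit: Fixed aluminium box, 140 (along the slope) x 130 x 45 mm, its grey panel sloping 30 deg, low edge to its -x (towards the robot), on a black stand; 109 mm high at the rear top edge. Origin: on the desk under its middle; z up, x to the high edge. It carries the push-and-turn knob. White dot on the panel: off; white dash 80 deg clockwise: on. The order of the three boxes varies.
- power_grip (a point): Middle of the power knob's bar, on the knob's axis, 30 mm off the panel at rest. Moves and turns with it: z out of the panel along the axis, x along the bar to its white-marked end. Black bar 50 mm long (x), 14 thick (y), 28 tall: from the round steel skirt (60 mm across, 6 thick; its upper face 14 mm behind this point) to 14 mm in front. Under the skirt: 10 mm gap to the panel.
- power_push (a joint): How far the power knob is pushed in along its axis, towards the panel, m: 0 at rest (out), 0.008 fully in. A spring returns it: about 4 N at the start, 9 N fully in.
- power_turn (a joint): Knob angle, rad, growing clockwise looking at the panel: 0 off, 1.4 on, firm stops at both. A hidden safety stop blocks it at about 0.31 unless pushed in by over 5 mm; it can spring out again only beyond about 0.9. Friction 0.04 N m; stays where left. At 0 the bar's white end points 40 deg anticlockwise of up the slope, at 1.4 40 deg clockwise of it.
- volume_unit: Fixed aluminium box, 140 (along the slope) x 130 x 45 mm, its grey panel sloping 30 deg, low edge to its -x (towards the robot), on a black stand; 109 mm high at the rear top edge. Origin: on the desk under its middle; z up, x to the high edge. It carries the volume dial in the panel's middle: plain round black knob, no bar, 48 mm across, 32 mm tall.
- volume_mark (a point): Point on the rim of the volume dial's top, 20 mm off its axis, by its white mark; it moves when the dial is turned. The dial turns easily and is not to be turned.
- hub_unit: Fixed aluminium box, 140 (along the slope) x 130 x 45 mm, its grey panel sloping 30 deg, low edge to its -x (towards the robot), on a black stand; 109 mm high at the rear top edge. Origin: on the desk under its middle; z up, x to the high edge. It has three low round caps (22 mm across, 7 tall) and three dark slots; nothing to operate.
- mouse: Loose white computer mouse, 105 x 60 x 36 mm, origin under its middle on the desk, long side along its x.
- plant: Loose small potted plant, white pot 64 mm across, 95 mm high over all, origin under the pot's middle.
- headset: Loose headset with grey cups and black band lying on the desk, about 135 x 210 x 72 mm; origin on the desk midway between its two ear cups, which stand 80 mm to either side along its y; the band curves towards its x.
Mind the look-alikes: they are no part of the job. Leave any brown look-alike of the power_unit alone.

How it is judged:
By the outcome, as a careful person would: the job done as asked, in the order asked, and still so for the second after the job is handed in, with the robot touching nothing.
It also fails if it takes over 35 s, if anything falls off the work surface, if the arm or the gripper's body presses on something with over 40 N, if the wrist force passes 120 N, or if a joint passes its speed limit or range.

ROBOT

A 6-joint arm with a two-finger parallel gripper is mounted at the origin on the work surface. World frame = base frame: x ahead of the robot, y to its left, z up, the work surface at z = 0. Lengths are in mm, angles in degrees, forces in N, time in s.
With the tool pointing down it reaches from about 350 to 850 mm from the base axis. Payload 8.1 kg.
Tool frame: the origin (TCP) lies midway between the tips of the shut fingers; the grasp point (between the pads) lies 19 mm behind it; z points along the fingers, y is the line along which they close (so a half turn about z gives the same grasp; the last joint's range is limited). The gripper opens to 85 mm and grips with 20 to 120 N. Pads are 22 mm wide; open, the fingers measure 114 mm over their backs; the gripper's body (76 mm by 85 mm) begins 54 mm behind the grasp point. The pads swing forward as they close: fully open they stand 13 mm farther back than shut.
Start: joints at [-81.383, 7.471, 85.268, -0, 87.261, -4.893], TCP at [140.193, -583.396, 193.792] pointing down, gripper open.
Joint ranges: [-169.43, 169.43], [-51.17, 129.36], [1.28, 143.12], [-76.62, 256.62], [0, 156.53], [-152.29, 152.29]. Speed limits (degrees/s): [136.94, 136.94, 159.86, 180, 180, 180].

INTERFACE

Orientations are given as [roll, pitch, yaw] about the fixed x, y, z axes, in that order (R = Rz(yaw) Ry(pitch) Rx(roll)).
In Python, from bench import sense, snapshot, camera_params, hand_in, masks_of, pinpoint gives the robot as it stands.
- The arm moves only by the tool step_arm, never from a script. Its argument "targets" is a list of rows, each an object with "angular": the turn, a rotation vector about the tool's x, y, z scaled (see below), a list of three; "dp": the shift along the tool's x, y, z scaled (see below), a list of three; "fingers": the closure, from 0 (fully open) to 1 (shut). A call has exactly 8 rows; each row is the pose to reach, as a shift and turn from the pose commanded when the call began, along the tool's axes at that moment, turning the shorter way round; what a row does not reach only later rows make up. The controller multiplies each number of a shift by 0.2 m and each number of a turn by 180 degrees. A row lasts 1/8 s, in which the tool goes at most 62.5 mm and 10.7 degrees, less where a joint would pass 70% of its speed; a pose out of reach is approached as far as the arm can. A call with a number of a shift or a turn outside -1 to 1 is refused whole. A call with a gripper value outside its range is refused whole. The fingers move at their own pace and stop on an object; "newtons" is the grip in N (left out, the last holds). Time passes only in rows, so rows that repeat a pose let the fingers close, or fill a call up. It gives the time, the measured TCP pose, the force, the opening and the grip force at its end, in the units of the state.
- sense(): the state, without advancing time (a new reading comes with each control period).
- snapshot(name): name is "scene" or "side" or "wrist"; returns the picture (420x560x3 uint8, blue, green, red); there is no depth.
- camera_params(name): a dict with "vfov" (degrees; the focal length in pixels is half the picture's height over the tangent of half this angle, whatever the lens; pixels are square), "cx", "cy" (the principal point, pixels), "R" (3x3) and "t" (3): a world point X has camera coordinates R X + t. Camera axes: x right, y down, z forward; pixel columns grow to the right and rows downward; lengths in mm; the calibration is good to about 2 mm. A picture is of the moment at which its call begins: read the wrist's pose just before it. camera_params takes no time and is no camera call; for the wrist camera it gives the pose at the moment of the call.
- hand_in(): hands the job in; it is judged then, once.
Trained networks look in the newest picture that a camera, given by its name, has taken for a name from the list of things; names that differ only in an ending like _2 or _b are one class to them, and where a whole thing is asked for, a point or a joint stands for the part that bears it (a point fixed in the world has none). Each returns a list of dicts, best first, with "conf" (0 to 1); they miss things now and then, are a little off and sometimes report something else, mostly with a low value. They report only what shows in the picture. A call takes as long as a camera call. They do not tell look-alikes from the thing itself.
- masks_of(camera, label): "pixels" (420x560 bool, what is visible of it) and "at" ([column, row] in pixels, amid what is visible of it).
- pinpoint(camera, label): "at" ([column, row] in pixels: a listed point, or the origin of a listed thing).
The state is a dict: "time": time; "joint_pos": joint angles; "qd": joint speeds; "joint_efforts": joint torques, N m; "tool_pos": TCP position; "tcp_rot": TCP orientation; "ft_force": force on the tool from outside, world axes, zero at the start; "wrist_torque": the same for the moment, N m; "finger_gap": finger opening in mm; "grip_force": force on a finger pad.
Only numpy, scipy, OpenCV 4.12 (cv2) and the standard library are available. Lean on these libraries where they do the work, as an engineer would, in place of code of your own. Each camera call takes 0.05 s, during which the arm holds its last target. There are 200 camera calls.

## Working session

There is one attempt and no reset: what is moved stays moved. The work goes in short steps, Python scripts to look and compute and a tool call to move; the robot and the scene stay as the last step left them, time stands still between calls to the robot, and variables do not carry over. Pictures are saved under pics/ and viewed, at most 10 in all, crops included, and the job is handed in when it is done.

Besides the shell and the picture viewer there is one more tool, called after "Call:" as name(argument=value, ...), one argument or row to a line, values as JSON. step_arm: Moves the arm, as the interface text tells. Its arguments: {"type":"object","properties":{"targets":{"type":"array","items":{"type":"object","properties":{"angular":{"type":"array","items":{"type":"number","minimum":-1,"maximum":1}},"dp":{"type":"array","items":{"type":"number","minimum":-1,"maximum":1}},"fingers":{"type":"number"}}}},"newtons":{"type":"number"}},"required":["targets"]}

```bash
mkdir -p pics; cat > h.py <<'E'
import numpy as np,cv2
from bench import *
from scipy.spatial.transform import Rotation as Ro
def ray(P,uv):
    f=210/np.tan(np.radians(P["vfov"])/2);R=np.array(P["R"]);t=np.array(P["t"])
    d=R.T@np.array([(uv[0]-P["cx"])/f,(uv[1]-P["cy"])/f,1]);return -R.T@t,d/np.linalg.norm(d)
def proj(P,X):
    f=210/np.tan(np.radians(P["vfov"])/2);c=np.array(P["R"])@np.array(X)+np.array(P["t"])
    return np.array([P["cx"]+f*c[0]/c[2],P["cy"]+f*c[1]/c[2]])
def tri(rs):
    A=sum(np.eye(3)-np.outer(d,d) for o,d in rs);b=sum((np.eye(3)-np.outer(d,d))@o for o,d in rs)
    X=np.linalg.solve(A,b);return X,[np.linalg.norm((np.eye(3)-np.outer(d,d))@(X-o)) for o,d in rs]
E
python3 - <<'E'
from h import *
ims=[]
for c in("scene","side"):
    im=snapshot(c);ims.append(im);P=camera_params(c)
    print(c,{k:np.round(v,3).tolist() for k,v in P.items()})
    for l in("power_grip","power_unit","volume_mark","volume_unit","hub_unit","plant","mouse","headset"):
        print(l,[(np.round(d["at"]).tolist(),round(d["conf"],2)) for d in pinpoint(c,l)[:3]])
    cv2.imwrite(f"pics/{c}.png",im)
print(sense())
E
```

```text
scene {'vfov': 55.83, 'cx': 278.264, 'cy': 209.464, 'R': [[0.85, 0.526, -0.0], [0.417, -0.674, -0.609], [-0.321, 0.518, -0.793]], 't': [-418.016, -207.88, 1552.971]}
power_grip [([220.0, 204.0], 0.76), ([261.0, 265.0], 0.71), ([259.0, 156.0], 0.55)]
power_unit [([263.0, 183.0], 0.79), ([230.0, 224.0], 0.66)]
volume_mark [([330.0, 149.0], 0.62)]
volume_unit [([337.0, 173.0], 0.95)]
hub_unit [([306.0, 229.0], 0.82)]
plant [([364.0, 151.0], 0.86), ([260.0, 264.0], 0.23)]
mouse [([309.0, 133.0], 0.71)]
headset [([309.0, 136.0], 0.3)]
side {'vfov': 53.486, 'cx': 282.012, 'cy': 214.103, 'R': [[-0.92, -0.392, 0.008], [-0.258, 0.59, -0.765], [0.295, -0.705, -0.644]], 't': [477.884, 244.465, 1070.748]}
power_grip [([350.0, 206.0], 0.77), ([293.0, 173.0], 0.66), ([330.0, 264.0], 0.64)]
power_unit [([338.0, 230.0], 0.91), ([282.0, 196.0], 0.81), ([318.0, 286.0], 0.61)]
volume_mark [([226.0, 288.0], 0.92)]
volume_unit [([213.0, 314.0], 0.83)]
hub_unit []
plant [([161.0, 364.0], 0.66)]
mouse [([260.0, 377.0], 0.69)]
headset [([351.0, 171.0], 0.71)]
{'time': 0.9, 'joint_pos': array([-8.13828012e+01,  7.47087019e+00,  8.52660641e+01, -4.54176758e-04,
        8.72601049e+01, -4.89352156e+00]), 'qd': array([-0.08117021,  0.0303838 ,  0.08000432, -0.02446953,  0.035365  ,
       -0.04142225]), 'joint_efforts': array([-2.12271193e-04, -5.69307876e+01, -5.00868344e+01, -3.82930261e-05,
        9.19483755e-04, -3.71203987e-05]), 'tool_pos': array([ 140.19441225, -583.41960041,  193.81196839]), 'tcp_rot': array([1.79997089e+02, 7.04575634e-04, 1.35107421e+01]), 'ft_force': array([ 0.32982187,  0.12316531, -0.23916892]), 'wrist_torque': array([ 0.02324111, -0.00820313,  0.03540291]), 'grip_force': 0.0, 'finger_gap': 85.53481687034625}
```

View pics/scene.png

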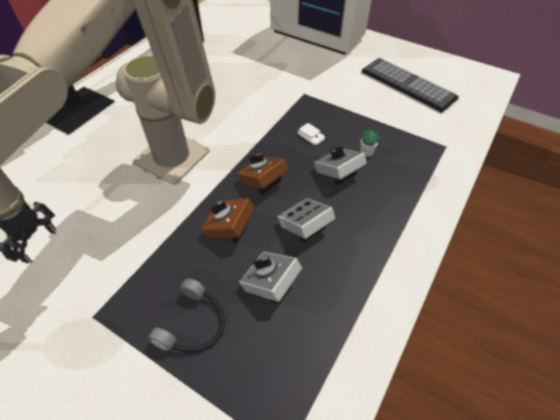

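View pics/side.png

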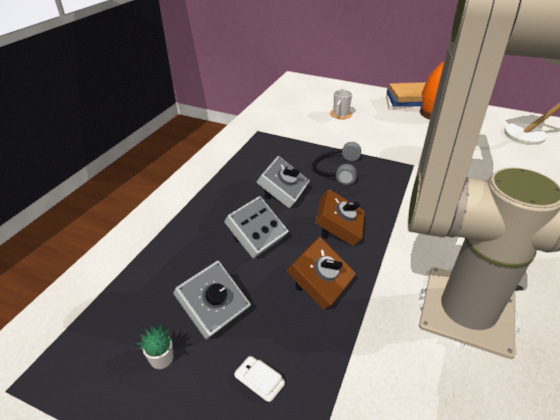

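Candidates for the power knob are the grey box at scene (261,265) / side (293,173), the brown box at scene (220,204) / side (350,206), and the brown box at scene (259,156) / side (330,264). The grey metal box fits; the brown ones are look-alikes. I'll confirm that in a crop and triangulate it.

```bash
python3 - <<'E'
from h import *
a=cv2.imread("pics/scene.png")[235:315,225:325];b=cv2.imread("pics/side.png")[145:225,243:343]
r=lambda x:cv2.resize(x,(800,640)[0:2],interpolation=cv2.INTER_CUBIC)
cv2.imwrite("pics/crop.png",np.hstack([cv2.resize(x,(400,320),interpolation=cv2.INTER_CUBIC) for x in(a,b)]))
P,S=camera_params("scene"),camera_params("side")
for n,u,v in[("grip",(261,265),(293,173)),("brownA",(220,204),(350,206)),("brownB",(259,156),(330,264)),("vol",(330,149),(226,288))]:
    print(n,tri([ray(P,u),ray(S,v)]))
o,d=ray(P,(364,151))
E
```

```text
grip (array([ 594.37861427, -263.4519653 ,   92.41519983]), [np.float64(0.9569959705720053), np.float64(0.9569959705721287)])
brownA (array([ 368.34673319, -153.05858221,  108.45020612]), [np.float64(1.3458333690270612), np.float64(1.3458333690269701)])
brownB (array([352.61240576,  92.30701019, 108.7647139 ]), [np.float64(1.5291549968384348), np.float64(1.529154996838355)])
vol (array([551.6013294 , 259.68285332, 106.0685761 ]), [np.float64(1.4680892338489757), np.float64(1.4680892338490033)])
```

View pics/crop.png

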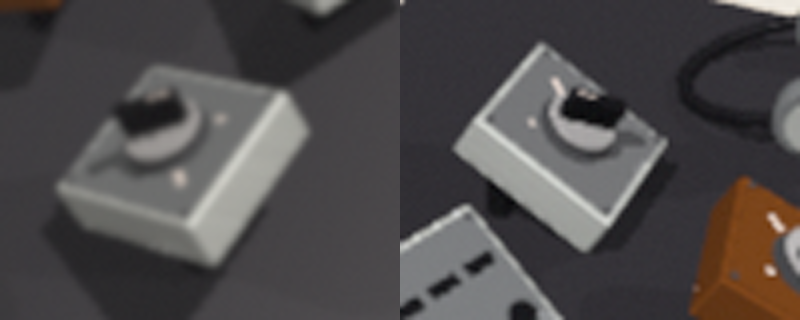

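The crop shows the grey box with the barred knob. The dash is on its clockwise side at crop-left (178,178) and the dot at (220,118), so this is the power unit. I'll fit the panel pose from its corners.

```bash
python3 - <<'E'
from h import *
from scipy.optimize import least_squares
P,S=camera_params("scene"),camera_params("side")
# order: rear-left(+y), rear-right, front-right, front-left
L=np.array([(285,92),(190,225),(60,185),(155,68)])/4.+[225,235]
Rr=np.array([(487,122),(607,218),(662,142),(543,45)])
Rr=(Rr-[400,0])/4.+[243,145]
# side camera: rear edge is the lower-left one; +y is nearer the camera's lower-left
def pts(p):
    c=p[:3];M=(Ro.from_euler('z',p[3])*Ro.from_euler('y',-30,degrees=True)).as_matrix()
    return c+np.array([(70,65,0),(70,-65,0),(-70,-65,0),(-70,65,0)])@M.T,M
for perm in ([0,1,2,3],[1,2,3,0],[3,0,1,2],[2,3,0,1]):
    def f(p):
        X,_=pts(p);return np.r_[[proj(P,x) for x in X]-L,[proj(S,x) for x in X]-Rr[perm]].ravel()
    r=min((least_squares(f,[590,-260,74,y]) for y in(0,-1,1)),key=lambda r:r.cost)
    if perm==[0,1,2,3] or r.cost<40:
        M=pts(r.x)[1];g=np.array([594.4,-263.5,92.4]);print(perm,r.cost,r.x[:3],np.degrees(r.x[3]),"grip in panel",M.T@(g-r.x[:3]));print(np.round(f(r.x).reshape(-1,2),1).tolist())
E
```

```text
[0, 1, 2, 3] 2283.8700871547494 [ 615.21564922 -260.59341377   70.9283868 ] -7.36756642654932 grip in panel [-6.8194546  -5.5518677  28.73049727]
[[1.5, 3.5], [-3.7, 2.5], [-1.9, -0.8], [2.4, -0.5], [-4.4, -2.7], [-14.0, -45.1], [2.5, 1.2], [13.7, 45.6]]
```

```bash
cat > fit.py <<'E'
from h import *
from scipy.optimize import least_squares
P,S=camera_params("scene"),camera_params("side")
L=np.array([(285,92),(190,225),(60,185),(155,68)])/4.+[225,235]
Rr=(np.array([(487,122),(543,45),(662,142),(607,218)])-[400,0])/4.+[243,145]
def pts(p):
    c=p[:3];M=(Ro.from_euler('z',p[3])*Ro.from_euler('y',-30,degrees=True)).as_matrix()
    return c+np.array([(70,65,0),(70,-65,0),(-70,-65,0),(-70,65,0)])@M.T,M
def f(p):
    X,_=pts(p);return np.r_[[proj(P,x) for x in X]-L,[proj(S,x) for x in X]-Rr].ravel()
r=least_squares(f,[590,-260,74,0])
M=pts(r.x)[1];g=np.array([594.4,-263.5,92.4]);print(r.cost,r.x[:3],np.degrees(r.x[3]),"grip in panel",M.T@(g-r.x[:3]));print(np.round(f(r.x).reshape(-1,2),1).tolist())
E
python3 fit.py
```

```text
14.02517637911148 [ 613.40637485 -257.79240387   71.66565223] -0.9046724450314277 grip in panel [-6.01273469 -6.0069736  27.41341653]
[[0.6, -0.6], [-0.1, 0.8], [-1.4, 1.1], [-0.7, -1.2], [-3.4, -0.6], [-0.6, -1.1], [1.6, -0.1], [0.9, 2.3]]
```

```bash
cat >> h.py <<'E'
def panelM(yaw): return (Ro.from_euler('z',yaw,degrees=True)*Ro.from_euler('y',-30,degrees=True)).as_matrix()
def toolR(yaw,bar):  # bar: deg ccw of up-slope
    M=panelM(yaw);x=M@[np.cos(np.radians(bar)),np.sin(np.radians(bar)),0];z=-M[:,2]
    return np.c_[x,np.cross(z,x),z]
def delta(p,R):
    s=sense();R0=Ro.from_euler('xyz',s["tcp_rot"],degrees=True).as_matrix()
    print("dp",np.round(R0.T@(np.array(p)-s["tool_pos"])/200,4),"ang",np.round(np.degrees(Ro.from_matrix(R0.T@R).as_rotvec())/180,4))
E
python3 - <<'E'
from h import *
s=sense();R0=Ro.from_euler('xyz',s["tcp_rot"],degrees=True).as_matrix()
W=camera_params("wrist");Rc=np.array(W["R"]);C=-Rc.T@np.array(W["t"])
print("cam in tool",R0.T@(C-s["tool_pos"]),"axes",np.round(R0.T@Rc.T,3).tolist(),W["vfov"])
g=np.array([594.4,-263.5,94]);R=toolR(-1,40)
delta(g-R[:,2]*150,R); print(g-R[:,2]*150)
S=camera_params("side");o,d=ray(S,(351,171));print("headset",o-d*o[2]/d[2])
E
```

```text
cam in tool [  82.24095839   -0.62427423 -180.44594525] axes [[-0.001, -0.948, -0.319], [1.0, -0.001, -0.001], [0.001, -0.319, 0.948]] 61.97857805801382
dp [ 2.2189 -1.1187 -0.1505] ang [-0.0769  0.1494 -0.1383]
[ 519.41142286 -262.19106952  223.90381057]
headset [ 449.34235635 -488.73446775    0.        ]
```

Call:
step_arm(
  targets=[
    {"dp": [0.2, -0.1, -0.05], "angular": [0, 0, 0], "fingers": 0},
    {"dp": [0.45, -0.22, -0.1], "angular": [0, 0, 0], "fingers": 0},
    {"dp": [0.7, -0.35, -0.15], "angular": [0, 0, 0], "fingers": 0},
    {"dp": [0.95, -0.48, -0.15], "angular": [0, 0, 0], "fingers": 0},
    {"dp": [1, -0.7, -0.15], "angular": [0, 0, -0.04], "fingers": 0},
    {"dp": [1, -0.9, -0.15], "angular": [0, 0, -0.08], "fingers": 0},
    {"dp": [1, -1, -0.15], "angular": [0, 0, -0.12], "fingers": 0},
    {"dp": [1, -1, -0.15], "angular": [0, 0, -0.14], "fingers": 0},
  ],
)

```text
time: 1.9
tool_pos: [288.0, -341.1, 224.2]
tcp_rot: [179.9, -0.0, 38.9]
ft_force: [-0.0, 0.5, -0.1]
finger_gap: 85.3
grip_force: 0.0
```

```bash
python3 - <<'E'
from h import *
g=np.array([594.4,-263.5,94]);R=toolR(-1,40)
delta(g-R[:,2]*150,R); s=sense();print(s["time"],s["tool_pos"],s["tcp_rot"])
E
```

```text
dp [1.1479 0.4205 0.002 ] ang [-0.1068  0.1277 -0.0002]
1.9 [ 288.00037306 -341.10431658  224.20357028] [ 1.79941964e+02 -1.41864854e-03  3.89492796e+01]
```

Call:
step_arm(
  targets=[
    {"dp": [0.2, 0.08, 0], "angular": [0, 0, 0], "fingers": 0},
    {"dp": [0.45, 0.18, 0], "angular": [-0.02, 0.025, 0], "fingers": 0},
    {"dp": [0.7, 0.28, 0], "angular": [-0.05, 0.06, 0], "fingers": 0},
    {"dp": [0.9, 0.38, 0], "angular": [-0.08, 0.095, 0], "fingers": 0},
    {"dp": [1, 0.42, 0], "angular": [-0.107, 0.128, 0], "fingers": 0},
    {"dp": [1, 0.42, 0], "angular": [-0.107, 0.128, 0], "fingers": 0},
    {"dp": [1, 0.42, 0], "angular": [-0.107, 0.128, 0], "fingers": 0},
    {"dp": [1, 0.42, 0], "angular": [-0.107, 0.128, 0], "fingers": 0},
  ],
)

```text
time: 2.9
tool_pos: [496.8, -283.5, 225.1]
tcp_rot: [159.6, -22.5, 42.8]
ft_force: [0.9, -1.2, -0.0]
finger_gap: 85.5
grip_force: 0.0
```

```bash
python3 - <<'E'
from h import *
P=camera_params("wrist");im=snapshot("wrist");cv2.imwrite("pics/w1.png",im)
for l in("power_grip","power_unit"):print(l,[(np.round(d["at"],1).tolist(),round(d["conf"],2)) for d in pinpoint("wrist",l)[:3]])
print("pred",proj(P,[594.4,-263.5,94]))
np.savez("w1.npz",**P)
s=sense();print(s["time"],s["tool_pos"],s["tcp_rot"],s["joint_pos"])
E
```

```text
power_grip [([273.7, 142.0], 0.93), ([3.6, 297.7], 0.66)]
power_unit [([59.1, 260.5], 0.58), ([262.1, 145.4], 0.56)]
pred [275.63152016 152.84428594]
3.05 [ 496.78095592 -283.05124845  224.40263226] [159.64404373 -22.54335314  42.82935741] [-50.55687731 -23.54526192 115.84031559  23.99731788  68.87354116
  -4.29526003]
```

View pics/w1.png

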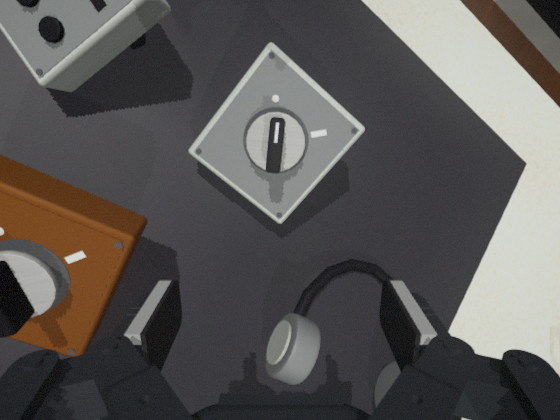

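The wrist view shows the grey unit with the bar at (275,143), its white end up towards the dot at (276,98), and the dash at (318,133). Next I refine the pose from the corners at (271,43), (364,129), (280,223) and (190,152).

```bash
cat > fit2.py <<'E'
from fit import *
W=dict(np.load("w1.npz"))
Wc=np.array([(271,43),(364,129),(280,223),(190,152)],float)
def f2(p,w=.5):
    X,_=pts(p);return np.r_[f(p)*w,(np.array([proj(W,x) for x in X])-Wc).ravel()]
r=least_squares(f2,[613,-258,72,0]);M=pts(r.x)[1]
print("center",r.x[:3],"yaw",np.degrees(r.x[3]),np.round(f2(r.x)[16:],1))
g,e=tri([ray(P,(261,265)),ray(S,(293,173)),ray(W,(273.7,142))]);print("grip",g,e,"panel",M.T@(g-r.x[:3]))
# in-plane from the wrist view: height 30 off panel
def onplane(uv,h):
    o,d=ray(W,uv);n=M[:,2];k=(n@(r.x[:3]-o)+h)/(n@d);return o+k*d
for nm,uv,h in[("grip",(273.7,142),30),("dot",(276,98),0),("dash",(318,133),0),("skirt",(275,142),16),("bar white end",(276.5,119),44),("bar end",(275,165),44)]:
    x=onplane(uv,h);q=M.T@(x-r.x[:3]);print(nm,np.round(x,1),np.round(q,1))
E
python3 fit2.py
```

```text
14.02517637911148 [ 613.40637485 -257.79240387   71.66565223] -0.9046724450314277 grip in panel [-6.01273469 -6.0069736  27.41341653]
[[0.6, -0.6], [-0.1, 0.8], [-1.4, 1.1], [-0.7, -1.2], [-3.4, -0.6], [-0.6, -1.1], [1.6, -0.1], [0.9, 2.3]]
center [ 617.71065413 -259.36034933   64.66592017] yaw -1.2681537754864367 [-0.5 -0.4  1.2  0.2  0.5  1.  -1.5 -0.1]
grip [ 596.39942506 -260.17669246   94.70397975] [np.float64(3.6945769597226947), np.float64(4.030693178708835), np.float64(6.702026056725645)] panel [-3.41686894 -1.28779588 36.65769376]
grip [ 603.4 -256.    91. ] [ 0.7  3.  30. ]
dot [ 647.3 -232.3   81.4] [33.5 27.7 -0. ]
dash [ 647.3 -289.2   82.1] [ 34.9 -29.2  -0. ]
skirt [ 609.7 -258.2   78.5] [-0.  1. 16.]
bar white end [ 613.5 -243.8  112.9] [20.2 15.4 44. ]
bar end [ 583.4 -269.7   95.8] [-14. -11.  44.]
```

```bash
cat >> fit2.py <<'E'
print("---- wrist only")
fw=lambda p:(np.array([proj(W,x) for x in pts(p)[0]])-Wc).ravel()
a=least_squares(fw,[613,-258,72,0]);print("free",a.x,a.cost)
b=least_squares(lambda q:fw([q[0],q[1],74,q[2]]),[613,-258,0]);print("z74",b.x[:2],np.degrees(b.x[2]),b.cost,np.round(b.fun,1))
r=b;r.x=np.array([b.x[0],b.x[1],74,b.x[2]]);M=pts(r.x)[1]
for nm,uv,h in[("grip",(273.7,142),30),("dot",(276,98),0),("dash",(318,133),0),("skirt",(275,142),16)]:
    x=onplane(uv,h);q=M.T@(x-r.x[:3]);print(nm,np.round(x,1),np.round(q,1))
gm=r.x[:3]+M[:,2]*30;print("mid grip",gm,proj(P,gm),proj(S,gm),proj(W,gm))
E
python3 fit2.py | sed -n '/----/,$p'
```

```text
---- wrist only
free [ 6.19796054e+02 -2.59605576e+02  6.07113037e+01 -2.25509342e-02] 0.5889367361645892
z74 [ 613.7501116  -258.91871469] -1.2507828414384035 25.161159253074505 [-0.2 -3.3  4.  -0.   1.   3.2 -3.5  0.3]
grip [ 599.3 -255.3  100.3] [ 0.5  3.3 30. ]
dot [ 642.4 -232.2   90.2] [32.4 27.3  0. ]
dash [ 642.4 -287.6   90.9] [ 33.8 -28.1   0. ]
skirt [ 605.6 -257.4   87.8] [-0.2  1.4 16. ]
mid grip [ 598.75368566 -258.59128651   99.98076211] [262.76721957 263.09190756] [290.97404637 171.58580387] [276.01405802 144.68541232]
```

The wrist fit with the known panel height gives the grip at about (599,-258,100), which agrees with the scene and side views to about 2 px. I'll go closer, where the knob sits on the image axis.

```bash
python3 - <<'E'
from h import *
g=np.array([599,-258,100]);R=toolR(-1.25,40);delta(g-R[:,2]*70,R)
E
```

```text
dp [ 0.1865 -0.0215  0.4429] ang [ 0.     -0.0001 -0.0001]
```

Call:
step_arm(
  targets=[
    {"dp": [0.1, -0.01, 0.1], "angular": [0, 0, 0], "fingers": 0},
    {"dp": [0.187, -0.021, 0.25], "angular": [0, 0, 0], "fingers": 0},
    {"dp": [0.187, -0.021, 0.4], "angular": [0, 0, 0], "fingers": 0},
    {"dp": [0.187, -0.021, 0.443], "angular": [0, 0, 0], "fingers": 0},
    {"dp": [0.187, -0.021, 0.443], "angular": [0, 0, 0], "fingers": 0},
    {"dp": [0.187, -0.021, 0.443], "angular": [0, 0, 0], "fingers": 0},
    {"dp": [0.187, -0.021, 0.443], "angular": [0, 0, 0], "fingers": 0},
    {"dp": [0.187, -0.021, 0.443], "angular": [0, 0, 0], "fingers": 0},
  ],
)

```text
time: 4.05
tool_pos: [564.0, -257.4, 161.0]
tcp_rot: [159.6, -22.6, 42.8]
ft_force: [0.3, -0.2, -0.0]
finger_gap: 85.7
grip_force: 0.0
```

```bash
python3 - <<'E'
from h import *
P=camera_params("wrist");im=snapshot("wrist");cv2.imwrite("pics/w2.png",im)
print([(np.round(d["at"],1).tolist(),round(d["conf"],2)) for d in pinpoint("wrist","power_grip")[:3]])
print("pred",proj(P,[599,-258,100]),P["cx"],P["cy"])
np.savez("w2.npz",**P)
s=sense();print(s["time"],s["tool_pos"],s["tcp_rot"],s["joint_pos"])
E
```

```text
[([278.8, 211.3], 0.82)]
pred [280.66307446 210.01309238] 280.2111530124817 212.14019136083945
4.15 [ 563.92105955 -257.1280915   160.57263098] [159.6178938  -22.58307188  42.81041517] [-41.5427799  -14.49293895 115.56015304  22.65716022  57.24485499
   1.05227787]
```

View pics/w2.png

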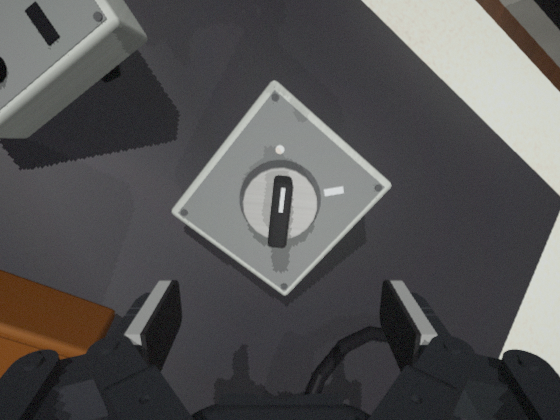

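The view is centred: the bar runs from (283,178) to (277,246), about 5° off vertical, and the middle matches the prediction within 2 px. I'll refine the yaw and bar angle.

```bash
cat > fit3.py <<'E'
from fit import pts,least_squares
from h import *
W=dict(np.load("w2.npz"));Wc=np.array([(275,81),(391,185),(286,295),(172,212)],float)
fw=lambda p:(np.array([proj(W,x) for x in pts(p)[0]])-Wc).ravel()
a=least_squares(fw,[613,-258,72,0]);print("free",a.x[:3],np.degrees(a.x[3]),np.round(a.fun,1))
b=least_squares(lambda q:fw([q[0],q[1],74,q[2]]),[613,-258,0]);print("z74",b.x[:2],np.degrees(b.x[2]),np.round(b.fun,1))
c=np.array([b.x[0],b.x[1],74]);M=pts([*c,b.x[2]])[1]
q={}
for nm,uv,h in[("grip",(278.8,211.3),30),("dot",(280,149.5),0),("dash",(334,191),0),("skirt",(281,203),16),("be1",(283,178),44),("be2",(277,246),44)]:
    o,d=ray(W,uv);n=M[:,2];x=o+d*(n@(c-o)+h)/(n@d);q[nm]=M.T@(x-c);print(nm,np.round(x,1),np.round(q[nm],1))
v=q["be1"]-q["be2"];print("bar deg",np.degrees(np.arctan2(v[1],v[0])),np.linalg.norm(v))
for k in("dot","dash"):v=q[k]-q["skirt"];print(k,np.degrees(np.arctan2(v[1],v[0])))
E
python3 fit3.py|tail -n +3
```

```text
free [ 616.9587858  -260.16158448   64.79586194] -1.3435144761592475 [-0.6  0.   0.5  0.2 -0.3 -0.1  0.4 -0.2]
z74 [ 614.0007223  -258.79923564] -1.244728395737454 [-0.6 -3.8  4.6  0.1  0.4  3.2 -2.7  0.9]
grip [ 597.6 -257.5   99.1] [-1.7  0.9 30. ]
dot [ 641.6 -232.2   89.6] [31.2 27.2  0. ]
dash [ 642.5 -288.7   90.8] [ 33.6 -29.3   0. ]
skirt [ 607.  -257.6   88.4] [ 1.1  1.  16. ]
be1 [ 611.8 -241.6  123.3] [22.5 17.2 44. ]
be2 [ 574.7 -270.4  102.2] [-19.7 -12.4  44. ]
bar deg 35.057581385455364 51.52342105545472
dot 40.95972606264135
dash -43.04308225274151
```

```bash
python3 - <<'E'
from h import *
g=np.array([598.5,-258,99.8]);R=toolR(-1.25,36);delta(g+R[:,2]*9,R)
E
```

```text
dp [-0.0024 -0.0012  0.3946] ang [ 0.0002 -0.0003  0.0219]
```

Call:
step_arm(
  targets=[
    {"dp": [-0.002, -0.001, 0.12], "angular": [0, 0, 0.022], "fingers": 0},
    {"dp": [-0.002, -0.001, 0.25], "angular": [0, 0, 0.022], "fingers": 0},
    {"dp": [-0.002, -0.001, 0.35], "angular": [0, 0, 0.022], "fingers": 0},
    {"dp": [-0.002, -0.001, 0.395], "angular": [0, 0, 0.022], "fingers": 0},
    {"dp": [-0.002, -0.001, 0.395], "angular": [0, 0, 0.022], "fingers": 0.6},
    {"dp": [-0.002, -0.001, 0.395], "angular": [0, 0, 0.022], "fingers": 1},
    {"dp": [-0.002, -0.001, 0.395], "angular": [0, 0, 0.022], "fingers": 1},
    {"dp": [-0.002, -0.001, 0.395], "angular": [0, 0, 0.022], "fingers": 1},
  ],
  newtons=60,
)

```text
time: 5.15
tool_pos: [603.3, -258.1, 92.2]
tcp_rot: [161.2, -23.9, 38.8]
ft_force: [0.7, 0.1, -0.2]
finger_gap: 11.7
grip_force: 0.0
```

Call:
step_arm(
  targets=[
    {"dp": [0, 0, 0], "angular": [0, 0, 0], "fingers": 1},
    {"dp": [0, 0, 0], "angular": [0, 0, 0], "fingers": 1},
    {"dp": [0, 0, 0], "angular": [0, 0, 0], "fingers": 1},
    {"dp": [0, 0, 0], "angular": [0, 0, 0], "fingers": 1},
    {"dp": [0, 0, 0], "angular": [0, 0, 0], "fingers": 1},
    {"dp": [0, 0, 0], "angular": [0, 0, 0], "fingers": 1},
    {"dp": [0, 0, 0], "angular": [0, 0, 0], "fingers": 1},
    {"dp": [0, 0, 0], "angular": [0, 0, 0], "fingers": 1},
  ],
)

```text
time: 6.15
tool_pos: [603.1, -257.8, 91.5]
tcp_rot: [161.3, -23.9, 38.8]
ft_force: [-0.1, -0.7, -0.0]
finger_gap: 0.2
grip_force: 0.0
```

```bash
python3 - <<'E'
from h import *
im=snapshot("wrist");cv2.imwrite("pics/w3.png",im)
g=np.array([598.5,-258,99.8]);R=toolR(-1.25,36);delta(g+R[:,2]*9,R)
s=sense();print({k:np.round(s[k],2) for k in("time","tool_pos","joint_pos","ft_force","wrist_torque","finger_gap","grip_force")},"axial",R[:,2]@s["ft_force"])
E
```

```text
dp [-0.0002  0.0018 -0.0024] ang [-0.     -0.0002 -0.    ]
{'time': np.float64(6.2), 'tool_pos': array([ 603.09, -257.78,   91.51]), 'joint_pos': array([-38.45,  -4.19, 114.1 ,  24.07,  47.98,   4.05]), 'ft_force': array([ 0.07, -0.98,  0.54]), 'wrist_torque': array([-0.09,  0.3 ,  0.04]), 'finger_gap': np.float64(0.03), 'grip_force': np.float64(0.0)} axial -0.4242878265560998
```

View pics/w3.png

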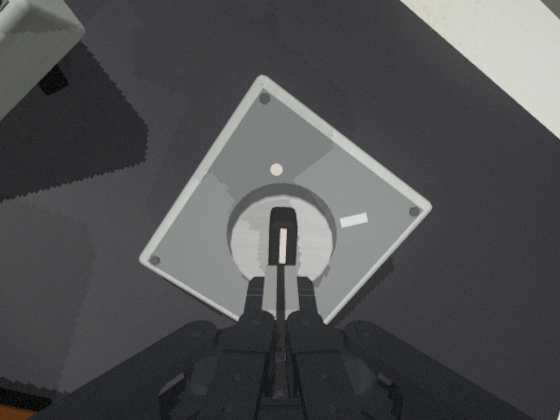

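The gripper shut on nothing (gap 0). In the view the finger ends stop at about row 265, over the bar (207–300), which suggests the real tips are well short of the reported TCP, or above the bar. I'll probe down gently with shut fingers and watch the force.

Call:
step_arm(
  targets=[
    {"dp": [0, 0, 0.005], "angular": [0, 0, 0], "fingers": 1},
    {"dp": [0, 0, 0.01], "angular": [0, 0, 0], "fingers": 1},
    {"dp": [0, 0, 0.015], "angular": [0, 0, 0], "fingers": 1},
    {"dp": [0, 0, 0.02], "angular": [0, 0, 0], "fingers": 1},
    {"dp": [0, 0, 0.025], "angular": [0, 0, 0], "fingers": 1},
    {"dp": [0, 0, 0.03], "angular": [0, 0, 0], "fingers": 1},
    {"dp": [0, 0, 0.035], "angular": [0, 0, 0], "fingers": 1},
    {"dp": [0, 0, 0.035], "angular": [0, 0, 0], "fingers": 1},
  ],
)

```text
time: 7.2
tool_pos: [606.6, -257.8, 85.3]
tcp_rot: [161.3, -23.9, 38.7]
ft_force: [0.0, -0.1, 0.5]
finger_gap: -0.0
grip_force: 0.0
```

Call:
step_arm(
  targets=[
    {"dp": [0, 0, 0.005], "angular": [0, 0, 0], "fingers": 1},
    {"dp": [0, 0, 0.01], "angular": [0, 0, 0], "fingers": 1},
    {"dp": [0, 0, 0.015], "angular": [0, 0, 0], "fingers": 1},
    {"dp": [0, 0, 0.02], "angular": [0, 0, 0], "fingers": 1},
    {"dp": [0, 0, 0.025], "angular": [0, 0, 0], "fingers": 1},
    {"dp": [0, 0, 0.03], "angular": [0, 0, 0], "fingers": 1},
    {"dp": [0, 0, 0.035], "angular": [0, 0, 0], "fingers": 1},
    {"dp": [0, 0, 0.035], "angular": [0, 0, 0], "fingers": 1},
  ],
)

```text
time: 8.2
tool_pos: [610.1, -258.0, 79.5]
tcp_rot: [161.3, -23.9, 38.8]
ft_force: [-3.3, 0.2, 2.5]
finger_gap: 0.0
grip_force: 1.8
```

```bash
python3 - <<'E'
from h import *
im=snapshot("wrist");cv2.imwrite("pics/w4.png",im[150:420,140:420].repeat(2,0).repeat(2,1))
s=sense();R0=Ro.from_euler('xyz',s["tcp_rot"],degrees=True).as_matrix()
W=camera_params("wrist");C=-np.array(W["R"]).T@np.array(W["t"])
print(R0.T@(C-s["tool_pos"]),proj(W,s["tool_pos"]),s["ft_force"],s["tool_pos"])
E
```

```text
[  82.65786962   -0.53274521 -180.64400298] [281.36571383 248.71105248] [-2.29037313  0.31271673  2.45485343] [ 610.10047021 -257.92913245   79.50632479]
```

View pics/w4.png

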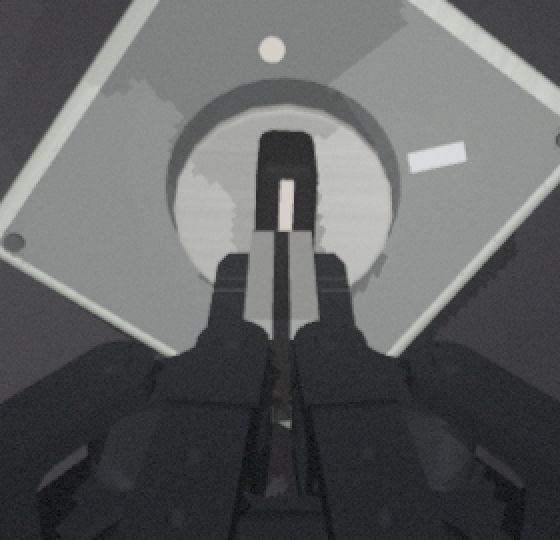

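The probe found contact at about 3.5 N, with the tips on top of the bar and centred, so the true tips lie some 35 mm behind the reported TCP. The bar is 28 mm tall: I'll back off, open, advance 22 mm past this contact, and close.

Call:
step_arm(
  targets=[
    {"dp": [0, 0, -0.05], "angular": [0, 0, 0], "fingers": 0.3},
    {"dp": [0, 0, -0.05], "angular": [0, 0, 0], "fingers": 0.3},
    {"dp": [0, 0, -0.05], "angular": [0, 0, 0], "fingers": 0.3},
    {"dp": [0, 0, -0.05], "angular": [0, 0, 0], "fingers": 0.3},
    {"dp": [0, 0, 0.03], "angular": [0, 0, 0], "fingers": 0.3},
    {"dp": [0, 0, 0.09], "angular": [0, 0, 0], "fingers": 0.3},
    {"dp": [0, 0, 0.11], "angular": [0, 0, 0], "fingers": 0.3},
    {"dp": [0, 0, 0.11], "angular": [0, 0, 0], "fingers": 0.3},
  ],
)

```text
time: 9.25
tool_pos: [620.9, -257.8, 59.7]
tcp_rot: [161.3, -23.9, 38.7]
ft_force: [0.6, -0.5, 0.0]
finger_gap: 59.7
grip_force: 0.0
```

Call:
step_arm(
  targets=[
    {"dp": [0, 0, 0], "angular": [0, 0, 0], "fingers": 1},
    {"dp": [0, 0, 0], "angular": [0, 0, 0], "fingers": 1},
    {"dp": [0, 0, 0], "angular": [0, 0, 0], "fingers": 1},
    {"dp": [0, 0, 0], "angular": [0, 0, 0], "fingers": 1},
    {"dp": [0, 0, 0], "angular": [0, 0, 0], "fingers": 1},
    {"dp": [0, 0, 0], "angular": [0, 0, 0], "fingers": 1},
    {"dp": [0, 0, 0], "angular": [0, 0, 0], "fingers": 1},
    {"dp": [0, 0, 0], "angular": [0, 0, 0], "fingers": 1},
  ],
  newtons=60,
)

```text
time: 10.25
tool_pos: [621.5, -258.5, 60.8]
tcp_rot: [161.2, -23.9, 38.8]
ft_force: [0.5, -0.8, 4.0]
finger_gap: 12.4
grip_force: 62.9
```

Call:
step_arm(
  targets=[
    {"dp": [0, 0, 0.01], "angular": [0, 0, 0], "fingers": 1},
    {"dp": [0, 0, 0.02], "angular": [0, 0, 0], "fingers": 1},
    {"dp": [0, 0, 0.03], "angular": [0, 0, 0], "fingers": 1},
    {"dp": [0, 0, 0.038], "angular": [0, 0, 0], "fingers": 1},
    {"dp": [0, 0, 0.038], "angular": [0, 0, 0], "fingers": 1},
    {"dp": [0, 0, 0.038], "angular": [0, 0, 0], "fingers": 1},
    {"dp": [0, 0, 0.038], "angular": [0, 0, 0], "fingers": 1},
    {"dp": [0, 0, 0.038], "angular": [0, 0, 0], "fingers": 1},
  ],
)

```text
time: 11.25
tool_pos: [625.2, -258.5, 54.3]
tcp_rot: [161.2, -23.9, 38.8]
ft_force: [-3.6, -0.4, 7.9]
finger_gap: 12.9
grip_force: 63.7
```

```bash
python3 - <<'E'
from h import *
s=sense();R0=Ro.from_euler('xyz',s["tcp_rot"],degrees=True).as_matrix()
print("F tool",R0.T@s["ft_force"],"moved",R0.T@(s["tool_pos"]-[621.5,-258.5,60.8]),s["joint_pos"],s["wrist_torque"])
E
```

```text
F tool [ 0.44632116  0.88042326 -8.66038532] moved [-0.01068026 -0.05802839  7.51110158] [-36.90800425   1.98845452 112.39177833  25.22444376  43.28107304
   3.23213218] [-0.04680186  0.00637181 -0.06754494]
```

Pushed in 7.5 mm at 8.7 N, which is the spring's near-full value. Now the clockwise turn, which is positive about tool z.

Call:
step_arm(
  targets=[
    {"dp": [0, 0, 0], "angular": [0, 0, 0.05], "fingers": 1},
    {"dp": [0, 0, 0], "angular": [0, 0, 0.1], "fingers": 1},
    {"dp": [0, 0, 0], "angular": [0, 0, 0.15], "fingers": 1},
    {"dp": [0, 0, 0], "angular": [0, 0, 0.2], "fingers": 1},
    {"dp": [0, 0, 0], "angular": [0, 0, 0.25], "fingers": 1},
    {"dp": [0, 0, 0], "angular": [0, 0, 0.3], "fingers": 1},
    {"dp": [0, 0, 0], "angular": [0, 0, 0.35], "fingers": 1},
    {"dp": [0, 0, 0], "angular": [0, 0, 0.39], "fingers": 1},
  ],
)

```text
time: 12.25
tool_pos: [625.2, -259.3, 54.4]
tcp_rot: [-161.9, -24.5, -39.7]
ft_force: [-4.1, -3.2, 6.4]
finger_gap: 12.5
grip_force: 63.5
```

```bash
cat > st.py <<'E'
from h import *
s=sense();R0=Ro.from_euler('xyz',s["tcp_rot"],degrees=True).as_matrix()
q=panelM(-1.25).T@R0[:,0]
print("F tool",R0.T@s["ft_force"],"T tool",R0.T@s["wrist_torque"],"tool x angle",np.degrees(np.arctan2(q[1],q[0])),np.round(s["joint_pos"],1),s["grip_force"],s["finger_gap"],s["time"])
E
python3 st.py
```

```text
F tool [ 1.60384102  2.8516321  -7.51069465] T tool [-0.65028281  0.27378624 -0.09510963] tool x angle -34.45335612251501 [-36.9   2.  112.4  25.2  43.2  73.7] 63.4825336933136 12.464715815539323 12.25
```

Call:
step_arm(
  targets=[
    {"dp": [0, 0, 0], "angular": [0, 0, 0.015], "fingers": 1},
    {"dp": [0, 0, 0], "angular": [0, 0, 0.03], "fingers": 1},
    {"dp": [0, 0, 0], "angular": [0, 0, 0.04], "fingers": 1},
    {"dp": [0, 0, 0], "angular": [0, 0, 0.05], "fingers": 1},
    {"dp": [0, 0, 0], "angular": [0, 0, 0.05], "fingers": 1},
    {"dp": [0, 0, 0], "angular": [0, 0, 0.05], "fingers": 1},
    {"dp": [0, 0, 0], "angular": [0, 0, 0.05], "fingers": 1},
    {"dp": [0, 0, 0], "angular": [0, 0, 0.05], "fingers": 1},
  ],
)

```text
time: 13.25
tool_pos: [625.1, -259.4, 54.5]
tcp_rot: [-158.5, -21.5, -48.5]
ft_force: [-4.7, -3.8, 7.3]
finger_gap: 12.5
grip_force: 64.1
```

```bash
python3 st.py
```

```text
F tool [ 2.47838388  3.10774281 -8.62081582] T tool [-0.6615324   0.31383202 -1.00642699] tool x angle -43.08828021842021 [-36.9   2.  112.4  25.1  43.2  82.4] 64.05389785766602 12.493754713314091 13.25
```

Torque rose to 1.0 N m, so it's at the end stop. I'll let it spring out, release, and retreat along the axis.

Call:
step_arm(
  targets=[
    {"dp": [0, 0, -0.015], "angular": [0, 0, 0], "fingers": 1},
    {"dp": [0, 0, -0.03], "angular": [0, 0, 0], "fingers": 1},
    {"dp": [0, 0, -0.04], "angular": [0, 0, 0], "fingers": 1},
    {"dp": [0, 0, -0.04], "angular": [0, 0, 0], "fingers": 1},
    {"dp": [0, 0, -0.04], "angular": [0, 0, 0], "fingers": 0.3},
    {"dp": [0, 0, -0.04], "angular": [0, 0, 0], "fingers": 0.3},
    {"dp": [0, 0, -0.04], "angular": [0, 0, 0], "fingers": 0.3},
    {"dp": [0, 0, -0.04], "angular": [0, 0, 0], "fingers": 0.3},
  ],
)

```text
time: 14.25
tool_pos: [620.7, -257.8, 60.3]
tcp_rot: [-158.4, -21.3, -48.6]
ft_force: [0.0, 0.2, -0.5]
finger_gap: 59.8
grip_force: 0.0
```

Call:
step_arm(
  targets=[
    {"dp": [0, 0, -0.03], "angular": [0, 0, 0], "fingers": 0.3},
    {"dp": [0, 0, -0.1], "angular": [0, 0, 0], "fingers": 0.3},
    {"dp": [0, 0, -0.25], "angular": [0, 0, 0], "fingers": 0.3},
    {"dp": [0, 0, -0.4], "angular": [0, 0, 0], "fingers": 0.3},
    {"dp": [0, 0, -0.5], "angular": [0, 0, 0], "fingers": 0.3},
    {"dp": [0, 0, -0.5], "angular": [0, 0, 0], "fingers": 0.3},
    {"dp": [0, 0, -0.5], "angular": [0, 0, 0], "fingers": 0.3},
    {"dp": [0, 0, -0.5], "angular": [0, 0, 0], "fingers": 0.3},
  ],
)

```text
time: 15.25
tool_pos: [570.5, -256.6, 145.9]
tcp_rot: [-158.4, -21.3, -48.6]
ft_force: [0.3, -0.3, -0.7]
finger_gap: 59.9
grip_force: 0.0
```

```bash
python3 - <<'E'
from h import *
im=snapshot("wrist");cv2.imwrite("pics/w5.png",im)
s=sense();print(s["time"],s["ft_force"],s["finger_gap"],s["tool_pos"])
E
```

```text
15.3 [ 0.33712546 -0.4978044   0.39332687] 59.950664350867065 [ 570.52685792 -256.55911577  145.88943906]
```

View pics/w5.png

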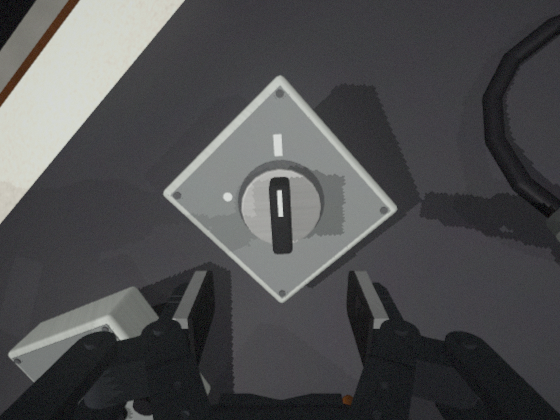

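The bar's white end now points at the dash (278,145). It lies about 3° anticlockwise of the tool's -43°, so it's at the -40° stop. The gripper is clear, so I'm handing in.

```bash
python3 -c "
from bench import *
print(hand_in())"
```

```text
the job is handed in; nothing more can be done
None
```

I pushed the grey power unit's knob in, turned it clockwise to its end stop at the "on" dash and released it. I then backed the gripper clear and handed in at about 15 s; my moves reached no other object, and the return outwards was inferred from the contact force dropping to zero, not measured.

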